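# Put the used-up compound bar into the spent pen

## Robot

A 7-joint arm with a two-finger parallel gripper is mounted at the origin on a cart in front of the work surface, level with it; the furniture and walls round the work are solid. World frame = base frame: x ahead of the robot, y to its left, z up, the work surface at z = 0. Lengths are in m, angles in rad, forces in N, time in s.
With the tool pointing down it reaches from about 0.35 to 0.9 m from the base axis. Payload 8.1 kg.
Tool frame: the origin (TCP) lies at the very end of the fingers, on their centre line; the grasp point (between the pads) lies 19 mm behind it; z points along the fingers, y is the line along which they close (so a half turn about z gives the same grasp; the last joint's range is limited). The gripper opens to 92 mm and grips with 3 to 60 N. Pads are 19 mm wide; open, the fingers measure 130 mm over their backs; the gripper's body (75 mm by 190 mm) begins 47 mm behind the grasp point.
Start: joints at [-1.402, 0.434, 0.025, 1.573, -0.012, 1.134, -0.075], TCP at [0.168, 0.602, 0.206] pointing down, gripper open.
Joint ranges: [-2.62, 2.62], [-0.44, 2.09], [-1.27, 1.32], [0.08, 2.57], [-1.32, 4.46], [0.12, 2], [-2.74, 2.74]. Speed limits (rad/s): [2.22, 2.22, 3.01, 3.01, 3.14, 3.14, 3.14].

## Interface

Orientations are given as a rotation vector (axis times angle).
In Python, from cell import readout, cams, job gives the robot as it stands.
- The arm moves only by the tool drive_tool, never from a script. Its argument "commands" is a list of rows, each a list of 3 entries, a list of its own where there are three numbers: the turn, a rotation vector about the tool's x, y, z in rad, then the shift along the tool's x, y, z in cm, then the gripper's target within -1 to 1 (fully open at 1, half-way at 0, shut at -1). A call has 1 to 20 rows; each row is the pose to reach, as a shift and turn from the pose commanded when the call began, along the tool's axes at that moment; what a row does not reach only later rows make up. A row lasts 1/12 s, in which the tool goes at most 41.7 mm and 7.16 degrees, less where a joint would pass 70% of its speed; a pose out of reach is approached as far as the arm can. A call with a gripper value outside its range is refused whole. The fingers move at their own pace and stop on an object; "newtons" is the grip in N (left out, the last holds). Time passes only in rows, so rows that repeat a pose let the fingers close. It gives the time, the measured TCP pose, the force, the opening and the grip force at its end, in the units of the state.
- readout.observe(): the state, without advancing time (a new reading comes with each control period).
- cams.get_image(name): name is "scene" or "top" or "wrist"; returns the picture (400x640x3 uint8, blue, green, red); there is no depth.
- cams.camera_info(name): a dict with "camera_matrix" (3x3 intrinsics, pixels), "R" (3x3) and "t" (3): a world point X has camera coordinates R X + t. Camera axes: x right, y down, z forward; pixel columns grow to the right and rows downward; lengths in m; the calibration is good to about 2 mm. A picture is of the moment at which its call begins: read the wrist's pose just before it. camera_info takes no time and is no camera call; for the wrist camera it gives the pose at the moment of the call.
- job.sign_off(): hands the job in; it is judged then, once.
The state is a dict: "clock": time; "joints": joint angles; "dq": joint speeds; "joint_efforts": joint torques, N m; "position": TCP position; "ee_rot": TCP orientation; "force": force on the tool from outside, world axes, zero at the start; "ft_torque": the same for the moment, N m; "width": opening from 0.0 (shut) to 1.0 (fully open); "gripper_force": force on a finger pad.
Only numpy, scipy, OpenCV 4.12 (cv2) and the standard library are available. Lean on these libraries where they do the work, as an engineer would, in place of code of your own. Each camera call takes 0.05 s, during which the arm holds its last target. There are 200 camera calls.

## Task

The shorter polishing-compound bar is used up: push it along the bench, in through the flared mouth and the sprung gate of the pen, until it lies flat in the pen well beyond the gate and the gate has swung shut behind it. Do not lift it over the gate or the walls, and leave the longer bar where it lies.

Things in the scene. Friction and masses are not known exactly. Their poses are not given: they have to be found in the camera images.
- short_bar: The shorter of two compound bars on the bench: off-white, 30 wide (x) x 60 long (y) x 26 mm high, about 0.11 kg, loose, lying flat; origin at the centre of its underside. One end of its top is worn to a slope; the lower 10 mm of both ends is upright and can be pushed. It may lie in either of two places.
- long_bar: The longer compound bar, dark green, 34 wide (x) x 88 long (y) x 29 mm high, loose on the bench; origin at the centre of its underside. To be left alone. Round the work: a hood with a clear lip overhangs from world x=0.52 m, 0.16 m up (y -0.34 to 0.08); another stands beyond x=0.43 m left of y=0.39 m: keep the hand clear of both, also when swinging across.
- pen: Open-topped steel lane fixed to the bench, no floor of its own. Origin on the bench in mid gateway; x points along the lane into the pen, y to the left seen from the mouth, z up. Inside 50 mm wide; walls 28 high, 3 thick, from x=-12 to an end wall at x=+145 mm. Before x=-12 the walls flare to a mouth 74 wide at x=-37 mm; before that is bare bench. Gate at x=0; its post, at y=+28, is 36 mm high.
- gate (a joint): Upright aluminium leaf, 3 mm thick, 4 to 27 mm above the bench, reaching 49 mm across the lane from a vertical hinge at pen x=0, y=+25 mm. 0 = shut across the lane; it opens only inward (to pen +x), 1.5 rad at most, along the wall. A light spring (a few N at the bar) swings it shut once nothing stands in its sweep, which reaches 49 mm beyond the gateway.

How it is judged:
On the way:
1. the short bar, lying on the bench, stands in the gateway and holds the gate open (x of short_bar in the frame of pen between -0.035 and 0.04 m and y of short_bar in the frame of pen between -0.025 and 0.025 m and height (world z) of short_bar below 0.012 m and value of joint gate above 0.5 rad), for 0.1 s.
At the end, for the whole second after the job is handed in: The short bar lies at rest and flat (within 10 degrees, less than 6 mm off the bench) between the pen's walls, its middle 60 to 145 mm beyond the gate; the gate is shut (within 0.12 rad); the long bar is within 30 mm of where it lay (x of short_bar in the frame of pen between 0.06 and 0.145 m and y of short_bar in the frame of pen between -0.025 and 0.025 m and height (world z) of short_bar below 0.006 m and angle between short_bar's own z axis and vertical below 0.17 rad and linear speed of short_bar below 0.02 m/s and value of joint gate below 0.12 rad and distance of long_bar from where it was at the start of the episode below 0.03 m); the robot touches nothing.
It fails at once if the short bar is lifted over the pen's walls or gate (x of short_bar in the frame of pen between 0 and 0.145 m and y of short_bar in the frame of pen between -0.04 and 0.04 m and z of short_bar in the frame of pen above 0.022 m).
It also fails if it takes over 48 s, if anything falls off the work surface, if the arm or the gripper's body presses on something with over 40 N, if the wrist force passes 120 N, or if a joint passes its speed limit or range.

## Working session

There is one attempt and no reset: what is moved stays moved. The work goes in short steps, Python scripts to look and compute and a tool call to move; the robot and the scene stay as the last step left them, time stands still between calls to the robot, and variables do not carry over. Pictures are saved under pics/ and viewed, at most 10 in all, crops included, and the job is handed in when it is done.

Besides the shell and the picture viewer there is one more tool, called after "Emit:" by a JSON object that holds its "api" and its "payload", one argument or row to a line. drive_tool: Moves the arm, as the interface text tells. Its arguments: {"type":"object","properties":{"commands":{"type":"array"},"newtons":{"type":"number"}},"required":["commands"]}

```bash
mkdir -p pics; python3 - <<'E'
from cell import readout,cams
import cv2
s=readout.observe();print(s)
for n in("top","scene"):
    cv2.imwrite(f"pics/{n}0.png",cams.get_image(n)); i=cams.camera_info(n);print(n,i)
E
```

```text
{'clock': 0.0, 'joints': array([-1.40160977,  0.43521048,  0.02494745,  1.57406633, -0.01163667,
        1.13399402, -0.07509431]), 'dq': array([-4.27770487e-04, -4.22412125e-04, -1.67555910e-05,  1.43095230e-03,
        2.85801274e-04,  8.55273713e-04, -7.53375060e-04]), 'joint_efforts': array([-7.59825307e-04, -6.67876482e+01,  9.84727889e-01, -3.14440620e+01,
       -6.04998437e-02,  4.32196003e-02,  1.71737324e-04]), 'position': array([0.16767097, 0.60154144, 0.20506435]), 'ee_rot': array([-4.25680593e-01, -3.11250489e+00,  2.40207786e-03]), 'force': array([-0.38458599, -0.40259313,  0.17966996]), 'ft_torque': array([0.03381578, 0.01397899, 0.00566417]), 'gripper_force': 0.0, 'width': 1.0022519342439216}
top {'camera_matrix': array([[482.25737963,   0.        , 318.10302818],
       [  0.        , 482.25737963, 198.74275024],
       [  0.        ,   0.        ,   1.        ]]), 'R': array([[-0.02397447, -0.99916301,  0.03314375],
       [-0.99377765,  0.02021188, -0.10953297],
       [ 0.1087714 , -0.03556351, -0.99343043]]), 't': array([0.00315321, 0.42572459, 0.85881121])}
scene {'camera_matrix': array([[446.41662299,   0.        , 324.817367  ],
       [  0.        , 446.41662299, 200.95600315],
       [  0.        ,   0.        ,   1.        ]]), 'R': array([[-0.7980562 , -0.6022576 , -0.0198011 ],
       [-0.34553548,  0.48429846, -0.80377872],
       [ 0.49367149, -0.63461861, -0.59459876]]), 't': array([0.35644148, 0.17702099, 0.67270311])}
```

View pics/top0.png

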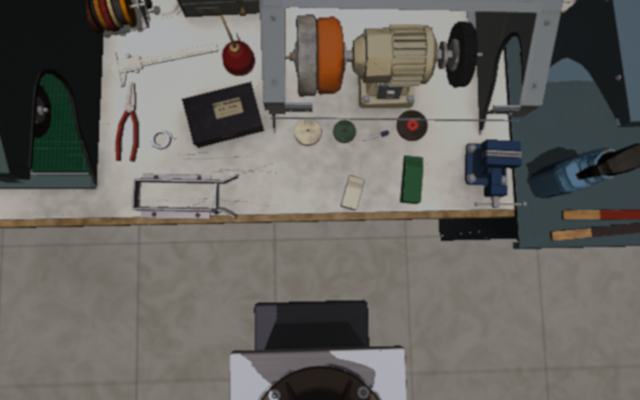

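View pics/scene0.png

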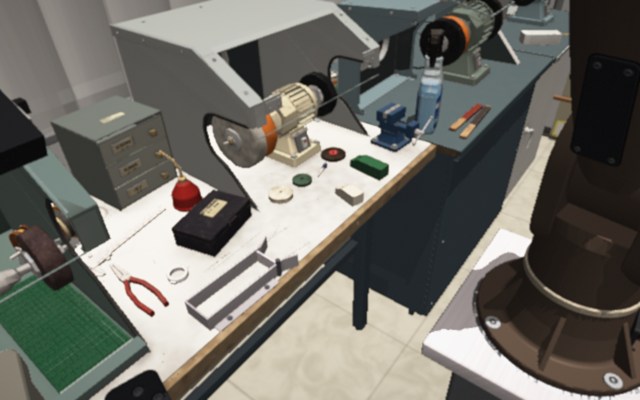

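Top view: the short bar is near (353,192), the long bar near (412,180), and the pen spans cols 135–237 with its mouth to the right (towards −y). Next I'll zoom in to measure.

```bash
cat > h.py <<'E'
import numpy as np,cv2
from cell import readout,cams
def px(n,P):
    i=cams.camera_info(n);c=np.asarray(P,float).reshape(-1,3)@i['R'].T+i['t'];p=c@i['camera_matrix'].T;return p[:,:2]/p[:,2:]
def world(n,uv,z):
    i=cams.camera_info(n);d=np.c_[np.atleast_2d(uv),np.ones(len(np.atleast_2d(uv)))]@np.linalg.inv(i['camera_matrix']).T@i['R']
    o=-i['R'].T@i['t'];return o+d*((z-o[2])/d[:,2])[:,None]
E
python3 - <<'E'
from h import *
im=cv2.imread('pics/top0.png')
a=cv2.resize(im[165:225,125:245],None,fx=6,fy=6,interpolation=cv2.INTER_CUBIC)[:300]
b=cv2.resize(im[150:215,325:445],None,fx=6,fy=6,interpolation=cv2.INTER_CUBIC)[:390]
a=cv2.resize(im[170:220,125:245],None,fx=6,fy=6,interpolation=cv2.INTER_CUBIC)
b=cv2.resize(im[150:200+15,325:445],None,fx=4.5,fy=4.5,interpolation=cv2.INTER_CUBIC)
b=cv2.copyMakeBorder(b,0,0,0,a.shape[1]-b.shape[1],cv2.BORDER_CONSTANT)
cv2.imwrite('pics/c.png',np.vstack([a,b]))
print(np.vstack([a,b]).shape)
print(world('top',[[353,192],[412,180]],0.026),world('top',[[220,180],[220,212],[135,180],[135,210]],0.028), world('top',[[300,215]],0))
E
```

```text
(592, 720, 3)
[[ 0.43651524 -0.07040215  0.026     ]
 [ 0.45662906 -0.18018564  0.026     ]] [[0.46301554 0.17117551 0.028     ]
 [0.40475126 0.17128248 0.028     ]
 [0.46591531 0.32356589 0.028     ]
 [0.41156473 0.32263612 0.028     ]] [[0.39837932 0.02745336 0.        ]]
```

View pics/c.png

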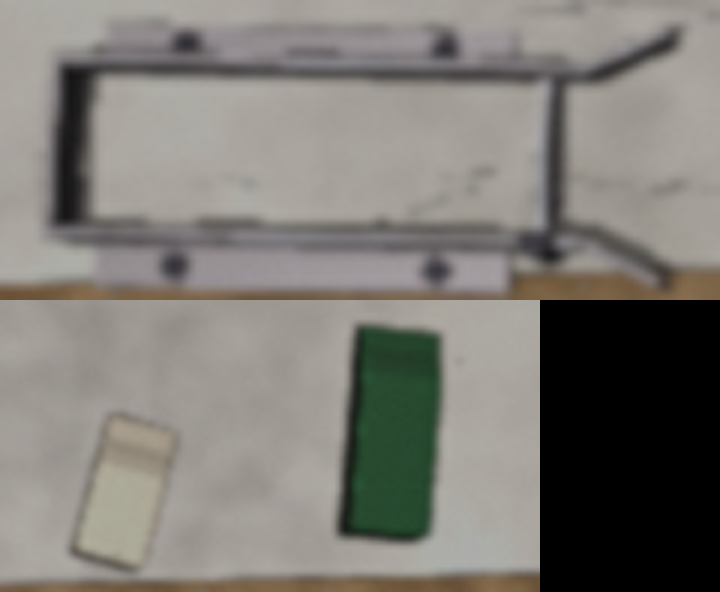

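Crop, pen: end-wall corners (52,52) and (46,238), kinks (595,75) and (595,232), mouth tips (680,30) and (668,280); the gate is at col ≈552 with its post on the near side. Crop, short bar: worn end (108,412)/(178,432), square end (70,552)/(138,572). I'll fit the poses from these.

```bash
cat >> h.py <<'E'
from scipy.spatial.transform import Rotation as Rn
def plan(x,y,z,yaw,s=None):
    """tool down, tool y axis at yaw (deg) or yaw+180, nearest; -> turn, shift(cm)"""
    s=s or readout.observe();R0=Rn.from_rotvec(s['ee_rot']);best=None
    for k in(0,180):
        a=np.radians(yaw+k);ya=np.array([np.cos(a),np.sin(a),0]);za=np.array([0,0,-1.])
        t=(R0.inv()*Rn.from_matrix(np.c_[np.cross(ya,za),ya,za])).as_rotvec()
        if best is None or np.linalg.norm(t)<np.linalg.norm(best):best=t
    return np.round(best,3),np.round(R0.inv().apply(np.array([x,y,z])-s['position'])*100,2)
E
python3 - <<'E'
from h import *
from scipy.optimize import least_squares
A=lambda c:np.array(c)/6+[125,170]-.4
B=lambda c:(np.array(c)-[0,300])/4.5+[325,150]-.4
uv=A([[52,52],[46,238],[595,75],[595,232],[680,30],[668,280]])
m=np.array([[.148,-.028,.028],[.148,.028,.028],[-.012,-.0265,.028],[-.012,.0265,.028],[-.037,-.0385,.028],[-.037,.0385,.028]])
def W(p):
    c,s=np.cos(p[2]),np.sin(p[2]);return m@np.array([[c,-s,0],[s,c,0],[0,0,1]]).T+[p[0],p[1],0]
r=least_squares(lambda p:(px('top',W(p))-uv).ravel(),[.435,.17,1.57])
print('pen',r.x,np.degrees(r.x[2]),r.fun.round(1))
w=world('top',B([[70,552],[138,572]]),.026);f=world('top',B([[108,412],[178,432]]),.010);f2=world('top',B([[108,412],[178,432]]),.018)
print(w,f,f2,np.linalg.norm(w[0]-w[1]))
for g in(f,f2):
    d=g.mean(0)-w.mean(0);print('len',np.hypot(*d[:2]),'yaw',np.degrees(np.arctan2(d[1],d[0])),'c',(g.mean(0)+w.mean(0))/2)
    print('edge yaw',np.degrees(np.arctan2(*(w[1]-w[0])[[1,0]]))+90)
print('table edge',world('top',[[300,214],[380,212],[200,218]],0))
R0=Rn.from_rotvec(readout.observe()['ee_rot']).as_matrix();print(R0.round(2))
E
```

```text
pen [0.43573644 0.17779878 1.53596237] 88.00416108963492 [ 1.1  0.1  0.5  0.  -0.3 -1.5 -1.2  1.4 -0.4 -0.3  0.3  0.2]
[[ 0.41200351 -0.04611583  0.026     ]
 [ 0.40329063 -0.0734882   0.026     ]] [[ 0.47163946 -0.06494849  0.01      ]
 [ 0.4626841  -0.0938736   0.01      ]] [[ 0.4703635  -0.0641389   0.018     ]
 [ 0.46148866 -0.09280391  0.018     ]] 0.028725613363325075
len 0.06266190852139066 yaw -18.236127261704127 c [ 0.43740443 -0.06960653  0.018     ]
edge yaw -17.656751764090984
len 0.06119631532980805 yaw -17.76260321528044 c [ 0.43678658 -0.06913671  0.022     ]
edge yaw -17.656751764090984
table edge [[ 0.40025238  0.02741612  0.        ]
 [ 0.40080628 -0.12294256  0.        ]
 [ 0.39678097  0.21285392  0.        ]]
[[-0.96  0.27 -0.  ]
 [ 0.27  0.96 -0.  ]
 [-0.   -0.   -1.  ]]
```

```bash
python3 - <<'E'
from h import *
print(plan(.4256,-.065,.12,72),readout.observe()['clock'])
E
```

```text
(array([-0.001,  0.   ,  0.042]), array([-42.74, -57.27,   8.6 ])) 0.1
```

Emit:
{"api": "drive_tool", "payload": {
  "commands": [
    [[0,0,0.042],[-21.4,-28.6,2],1],
    [[0,0,0.042],[-21.4,-28.6,2],1],
    [[0,0,0.042],[-21.4,-28.6,2],1],
    [[0,0,0.042],[-21.4,-28.6,2],1],
    [[0,0,0.042],[-21.4,-28.6,2],1],
    [[0,0,0.042],[-21.4,-28.6,2],1],
    [[0,0,0.042],[-21.4,-28.6,2],1],
    [[0,0,0.042],[-42.7,-57.3,5],1],
    [[0,0,0.042],[-42.7,-57.3,5],1],
    [[0,0,0.042],[-42.7,-57.3,5],1],
    [[0,0,0.042],[-42.7,-57.3,5],1],
    [[0,0,0.042],[-42.7,-57.3,5],1],
    [[0,0,0.042],[-42.7,-57.3,5],1],
    [[0,0,0.042],[-42.7,-57.3,5],1],
    [[0,0,0.042],[-42.7,-57.3,5],1],
    [[0,0,0.042],[-42.7,-57.3,5],1],
    [[0,0,0.042],[-42.7,-57.3,5],1],
    [[0,0,0.042],[-42.7,-57.3,5],1],
    [[0,0,0.042],[-42.7,-57.3,5],1],
    [[0,0,0.042],[-42.7,-57.3,5],1]
  ]
}}

```text
clock: 1.77
position: [0.4248, -0.0647, 0.1555]
ee_rot: [-0.494, -3.101, 0.0]
force: [0.2, 0.8, -0.9]
width: 1.002
gripper_force: 0.0
```

```bash
python3 - <<'E'
from h import *
s=readout.observe();print(s['clock'],s['position'],s['joints'].round(2),s['force'])
print(plan(.4256,-.065,.006,72))
cv2.imwrite('pics/w1.png',cams.get_image('wrist'));print(px('wrist',[[.437,-.069,.02]]))
E
```

```text
1.7667 [ 0.424808   -0.06472765  0.1554962 ] [-0.44  0.18  0.54  2.12 -0.12  0.87  1.43] [ 0.19368142  0.77503528 -0.86701777]
(array([-0.   , -0.001, -0.001]), array([-0.1 ,  0.  , 14.95]))
[[322.43575116 197.74318057]]
```

View pics/w1.png

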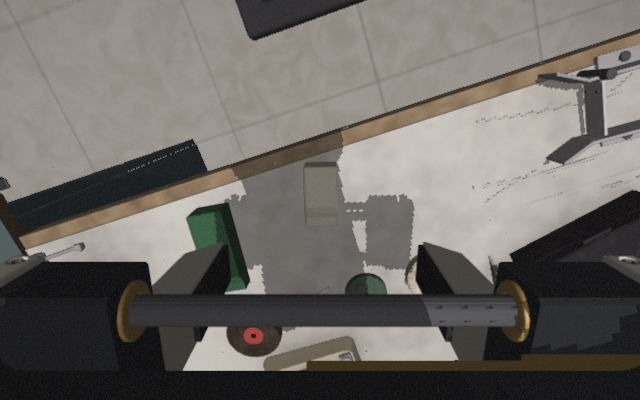

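Wrist view: the short bar is at (321,194), within 4 px of the prediction and square to the fingers. Next: descend and grip.

Emit:
{"api": "drive_tool", "payload": {
  "commands": [
    [[0,0,0],[0,0,4],0.3],
    [[0,0,0],[0,0,8],0.3],
    [[0,0,0],[0,0,11],0.3],
    [[0,0,0],[0,0,13],0.3],
    [[0,0,0],[0,0,14.5],0.3],
    [[0,0,0],[0,0,15],0.3],
    [[0,0,0],[0,0,15],0.3],
    [[0,0,0],[0,0,15],-1],
    [[0,0,0],[0,0,15],-1],
    [[0,0,0],[0,0,15],-1],
    [[0,0,0],[0,0,15],-1],
    [[0,0,0],[0,0,15],-1],
    [[0,0,0],[0,0,15],-1],
    [[0,0,0],[0,0,15],-1]
  ],
  "newtons": 12
}}

```text
clock: 2.98
position: [0.4254, -0.0645, 0.006]
ee_rot: [0.491, 3.103, 0.0]
force: [-1.1, 0.3, 0.1]
width: 0.188
gripper_force: 0.0
```

```bash
python3 - <<'E'
from h import *
print(plan(.416,.12,.006,72),plan(.416,.12,.006,-2))
E
```

```text
(array([0., 0., 0.]), array([ 6.59, 17.26,  0.  ])) (array([0.   , 0.   , 1.292]), array([ 6.59, 17.26,  0.  ]))
```

```bash
python3 - <<'E'
from h import *
s=readout.observe();print(s['width'],s['gripper_force'])
a=cams.get_image('wrist');b=cams.get_image('top')
c=cv2.resize(b[140:230,290:450],(640,360),interpolation=cv2.INTER_CUBIC)
d=np.vstack([cv2.resize(a,(384,240)).copy()]);d=cv2.copyMakeBorder(d,0,0,0,256,cv2.BORDER_CONSTANT)
cv2.imwrite('pics/g1.png',np.vstack([d,c]))
E
```

```text
0.18773266029333557 0.0
```

View pics/g1.png

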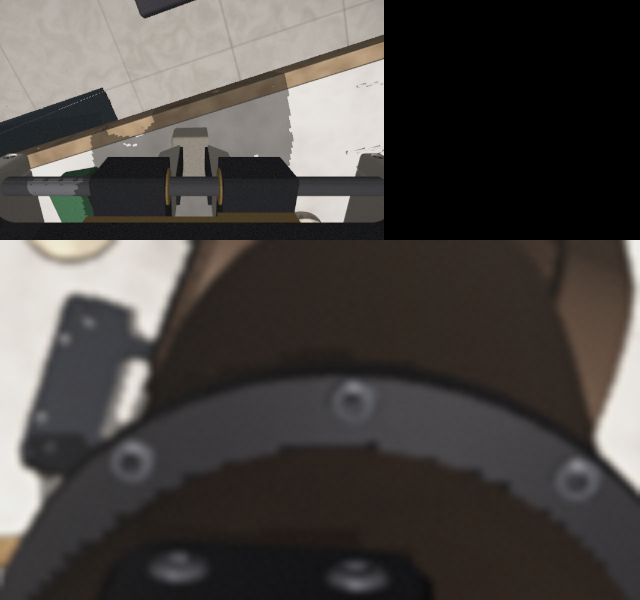

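The bar stands between the fingers, though the force still reads zero. I'll let the grip settle a few rows and then make a short drag.

Emit:
{"api": "drive_tool", "payload": {
  "commands": [
    [[0,0,0],[0,0,0],-1],
    [[0,0,0],[0,0,0],-1],
    [[0,0,0],[0,0,0],-1],
    [[0,0,0],[0,0,0],-1]
  ],
  "newtons": 20
}}

```text
clock: 3.42
position: [0.4252, -0.0646, 0.0058]
ee_rot: [-0.491, -3.103, -0.0]
force: [0.1, 0.1, 0.0]
width: 0.005
gripper_force: 0.0
```

```bash
python3 - <<'E'
from h import *
cv2.imwrite('pics/g2.png',cams.get_image('wrist'))
print(px('wrist',[[.4252,-.0646,.006]]+[[.437,-.069,0]]))
E
```

```text
[[324.21074037 244.84446023]
 [323.21035599 260.62357733]]
```

View pics/g2.png

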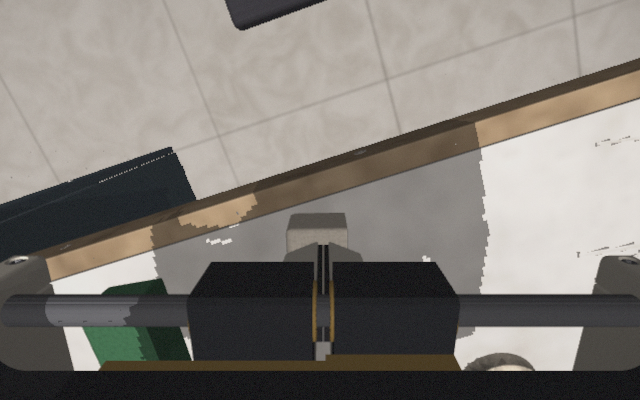

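```bash
python3 - <<'E'
from h import *
i=cams.camera_info('wrist');print('cam',-i['R'].T@i['t'],i['R'][2])
print(world('wrist',[[291,213],[346,213],[288,228],[348,228],[286,258],[317,185],[317,205]],0.026).round(3))
print(world('wrist',[[291,213],[346,213],[288,228],[348,228],[286,258],[317,185],[317,205]],0.0).round(3))
def box(c,yaw):
    P=np.array([[a*.03,b*.015,z] for z in(0,.026) for a in(-1,1) for b in(-1,1)]);t=np.radians(yaw)
    return P@np.array([[np.cos(t),-np.sin(t),0],[np.sin(t),np.cos(t),0],[0,0,1]]).T+[*c,0]
print(px('wrist',box([.437,-.069],-18)).round(0))
a=cams.get_image('scene')
cv2.imwrite('pics/s2.png',cv2.resize(a[120:260,250:450],(800,560),interpolation=cv2.INTER_CUBIC))
E
```

```text
cam [ 0.34831852 -0.04041406  0.18560878] [ 0.28064197 -0.09134664 -0.95545585]
[[ 0.396 -0.072  0.026]
 [ 0.404 -0.047  0.026]
 [ 0.403 -0.076  0.026]
 [ 0.412 -0.048  0.026]
 [ 0.418 -0.082  0.026]
 [ 0.387 -0.056  0.026]
 [ 0.396 -0.059  0.026]]
[[ 0.404 -0.077  0.   ]
 [ 0.413 -0.048  0.   ]
 [ 0.412 -0.082  0.   ]
 [ 0.422 -0.05   0.   ]
 [ 0.429 -0.089  0.   ]
 [ 0.393 -0.058  0.   ]
 [ 0.404 -0.062  0.   ]]
[[296. 211.]
 [350. 211.]
 [298. 306.]
 [348. 306.]
 [292. 229.]
 [354. 229.]
 [295. 334.]
 [351. 334.]]
```

View pics/s2.png

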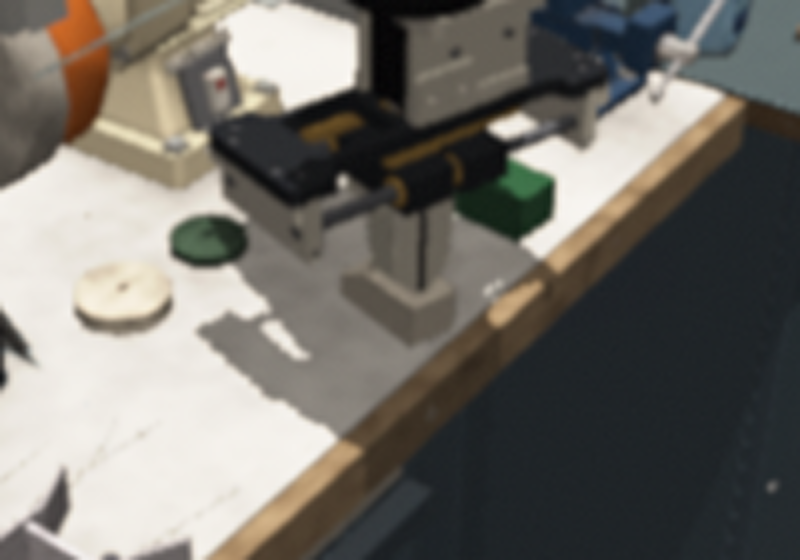

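```bash
python3 - <<'E'
from h import *
P=[[.4252,-.0646,z] for z in(.006,.016,.027,.04)]
print(px('wrist',P).round(0).tolist())
f=lambda p:((px('scene',p)-[250,120])*4).round(0).tolist()
print('scene crop',f(P))
t=np.radians(-18);R=np.array([[np.cos(t),-np.sin(t)],[np.sin(t),np.cos(t)]])
for c in([.437,-.069],[.425,-.065]):
    print(f([[*(R@[a,b]+c),z] for z in(0,.026) for a in(-.03,.03) for b in(-.015,.015)]))
s=readout.observe();print(s['joints'],s['position'],s['width'])
E
```

```text
[[324.0, 245.0], [324.0, 253.0], [324.0, 262.0], [324.0, 275.0]]
scene crop [[408.0, 312.0], [408.0, 296.0], [408.0, 279.0], [409.0, 258.0]]
[[452.0, 327.0], [406.0, 348.0], [382.0, 273.0], [337.0, 293.0], [454.0, 286.0], [407.0, 306.0], [382.0, 233.0], [336.0, 252.0]]
[[468.0, 339.0], [421.0, 360.0], [396.0, 284.0], [351.0, 304.0], [470.0, 298.0], [422.0, 319.0], [397.0, 244.0], [350.0, 263.0]]
[-0.27766936  0.45410978  0.3955927   2.26472125 -0.37297747  0.48240026
  1.67190622] [ 0.42522487 -0.06458636  0.0057946 ] 0.003402430312376874
```

The pictures put the shut fingers inside the bar's outline with no force, and the bar unmoved. I'll raise the hand clear and check the bar.

Emit:
{"api": "drive_tool", "payload": {
  "commands": [
    [[0,0,0],[0,0,-2],-1],
    [[0,0,0],[0,0,-5],-1],
    [[0,0,0],[0,0,-7],-1],
    [[0,0,0],[0,0,-7],-1]
  ]
}}

```text
clock: 3.85
position: [0.4273, -0.0649, 0.0788]
ee_rot: [0.491, 3.098, 0.002]
force: [0.6, -0.8, -0.5]
width: 0.005
gripper_force: 0.0
```

```bash
python3 - <<'E'
from h import *
s=readout.observe();print(s['position'],s['force'],s['width'])
a=cams.get_image('wrist');b=cams.get_image('scene')
cv2.imwrite('pics/r1.png',np.vstack([cv2.resize(b[140:230,280:420],(467,300),interpolation=cv2.INTER_CUBIC),cv2.resize(a[100:400,90:557],(467,300))]))
E
```

```text
[ 0.4272965  -0.06487809  0.07879415] [ 0.57017584 -0.79928175 -0.52065903] 0.004704386827502278
```

View pics/r1.png

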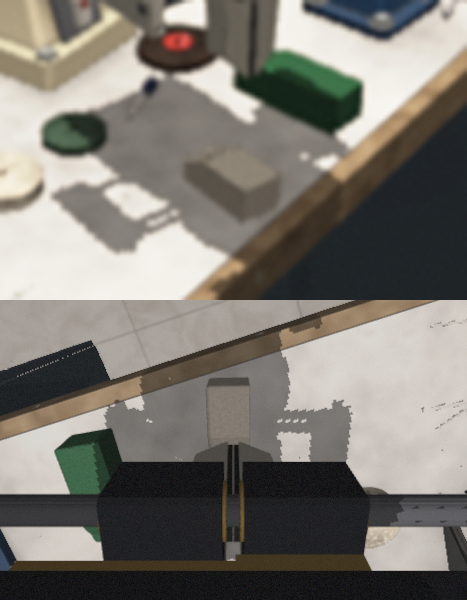

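The bar is unmoved (crop (228,412), original place), so the fingers passed through it without contact. I'll try a plain push with the shut fingers on its right side near the square end.

```bash
python3 - <<'E'
from h import *
print(plan(.399,-.113,.08,72),plan(.399,-.113,.006,72))
E
```

```text
(array([0.001, 0.002, 0.001]), array([ 1.06, -5.46, -0.37])) (array([0.001, 0.002, 0.001]), array([ 1.07, -5.47,  7.03]))
```

Emit:
{"api": "drive_tool", "payload": {
  "commands": [
    [[0,0,0],[1.1,-3,0],-1],
    [[0,0,0],[1.1,-5.5,0],-1],
    [[0,0,0],[1.1,-5.5,0],-1],
    [[0,0,0],[1.1,-5.5,4],-1],
    [[0,0,0],[1.1,-5.5,6.5],-1],
    [[0,0,0],[1.1,-5.5,7.1],-1],
    [[0,0,0],[1.1,-5.5,7.1],-1],
    [[0,0,0],[1.1,-5,7.1],-1],
    [[0,0,0],[1.1,-4.5,7.1],-1],
    [[0,0,0],[1.1,-4,7.1],-1],
    [[0,0,0],[1.1,-3.5,7.1],-1],
    [[0,0,0],[1.1,-3,7.1],-1],
    [[0,0,0],[1.1,-2.5,7.1],-1],
    [[0,0,0],[1.1,-2,7.1],-1]
  ]
}}

```text
clock: 5.12
position: [0.409, -0.0794, 0.0051]
ee_rot: [0.49, 3.103, 0.0]
force: [-0.2, -0.6, 0.1]
width: 0.001
gripper_force: 0.2
```

```bash
cat >> h.py <<'E'
def model(c,yaw,hx=.03,hy=.015,h=.026):
    t=np.radians(yaw);R=np.array([[np.cos(t),-np.sin(t)],[np.sin(t),np.cos(t)]])
    return np.array([[*(R@[a,b]+c),z] for z in(0,h) for a in(-hx,hx) for b in(-hy,hy)])
E
python3 - <<'E'
from h import *
s=readout.observe();print(s['position'],s['force'])
a=cams.get_image('wrist');b=cams.get_image('scene')
b=b.copy();
bb=cv2.resize(b[140:230,280:420],(700,450),interpolation=cv2.INTER_CUBIC)
q=(px('scene',model([.437,-.069],-18))-[280,140])*5
cv2.polylines(bb,[cv2.convexHull(q.astype(np.int32))],True,(0,0,255),1)
w=cv2.resize(a,(240,150));bb=np.vstack([bb,cv2.copyMakeBorder(w,0,0,0,460,cv2.BORDER_CONSTANT)])
cv2.imwrite('pics/p1.png',bb)
E
```

```text
[ 0.40899616 -0.07941064  0.0050847 ] [-0.18047079 -0.63292424  0.09632322]
```

View pics/p1.png

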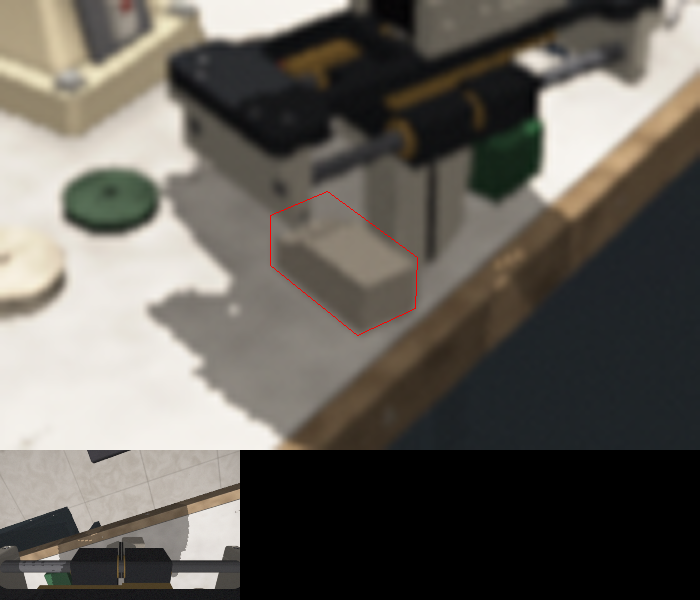

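```bash
python3 - <<'E'
from h import *
print('r1 tip seen ~353.5,162.5 pred',px('scene',[[.4273,-.0649,.0788]]))
y=np.array([.309,.951]);x=np.array([.951,-.309]);T=np.array([.409,-.0794])
P=[[*(T+a*x+b*y),z] for z in(.005,.03) for a in(-.0095,.0095) for b in(-.019,0,.019)]
print('p1 crop',((px('scene',P)-[280,140])*5).round(0).tolist())
im=cams.get_image('scene');cv2.imwrite('/tmp/a.png',im)
# fingers extent: print gray profile in a column through right part
g=cv2.cvtColor(im,cv2.COLOR_BGR2GRAY)
for c in(366,368,370,372,374):print(c,g[165:212,c].tolist())
E
```

```text
r1 tip seen ~353.5,162.5 pred [[351.74441834 167.70536253]]
p1 crop [[463.0, 283.0], [427.0, 299.0], [390.0, 316.0], [433.0, 262.0], [398.0, 278.0], [362.0, 294.0], [465.0, 233.0], [429.0, 249.0], [392.0, 266.0], [436.0, 212.0], [400.0, 228.0], [363.0, 244.0]]
366 [17, 16, 16, 15, 17, 16, 22, 33, 45, 52, 51, 51, 51, 53, 50, 48, 47, 47, 48, 50, 49, 46, 46, 46, 46, 50, 66, 93, 113, 120, 121, 122, 123, 124, 124, 117, 98, 83, 77, 74, 73, 77, 77, 71, 59, 49, 43]
368 [17, 16, 16, 16, 15, 23, 45, 72, 85, 86, 85, 86, 86, 89, 92, 93, 93, 93, 94, 94, 94, 93, 93, 94, 97, 103, 112, 122, 124, 125, 122, 123, 124, 118, 101, 83, 73, 72, 74, 76, 80, 78, 69, 55, 45, 40, 42]
370 [17, 16, 16, 15, 20, 45, 76, 95, 97, 98, 97, 98, 97, 97, 98, 97, 97, 97, 97, 97, 97, 100, 105, 114, 120, 124, 127, 129, 129, 129, 126, 122, 106, 87, 75, 71, 71, 72, 75, 75, 68, 58, 51, 46, 44, 46, 47]
372 [17, 15, 16, 20, 42, 76, 95, 99, 97, 96, 95, 94, 93, 96, 99, 101, 103, 106, 106, 109, 116, 121, 125, 127, 128, 128, 129, 130, 132, 128, 114, 95, 85, 81, 77, 74, 73, 72, 67, 57, 52, 50, 51, 50, 50, 50, 51]
374 [21, 19, 18, 30, 45, 58, 65, 68, 64, 57, 54, 49, 51, 76, 107, 124, 127, 125, 123, 124, 125, 126, 127, 129, 130, 129, 129, 127, 120, 102, 85, 78, 81, 84, 83, 80, 71, 61, 53, 51, 51, 51, 51, 50, 50, 50, 49]
```

The seam between the fingers ends at crop (430,258), against (427,299) predicted for the reported TCP. So the real fingertips stand about 20 mm above the reported point, just over the bar's top. I'll correct for that: reopen over the bar, go lower and grip.

```bash
python3 - <<'E'
from h import *
print(plan(.4256,-.065,.03,72),plan(.4256,-.065,-.012,72))
E
```

```text
(array([0.   , 0.   , 0.001]), array([-1.14,  1.92, -2.51])) (array([0.   , 0.   , 0.001]), array([-1.14,  1.91,  1.69]))
```

Emit:
{"api": "drive_tool", "payload": {
  "commands": [
    [[0,0,0],[0,0,-2.5],0.3],
    [[0,0,0],[-1.1,1.9,-2.5],0.3],
    [[0,0,0],[-1.1,1.9,-2.5],0.3],
    [[0,0,0],[-1.1,1.9,-2.5],0.3],
    [[0,0,0],[-1.1,1.9,-2.5],0.3],
    [[0,0,0],[-1.1,1.9,-2.5],0.3],
    [[0,0,0],[-1.1,1.9,-2.5],0.3],
    [[0,0,0],[-1.1,1.9,-2.5],0.3],
    [[0,0,0],[-1.1,1.9,-2.5],0.3],
    [[0,0,0],[-1.1,1.9,-2.5],0.3],
    [[0,0,0],[-1.1,1.9,-1.2],0.3],
    [[0,0,0],[-1.1,1.9,0],0.3],
    [[0,0,0],[-1.1,1.9,0.8],0.3],
    [[0,0,0],[-1.1,1.9,1.2],0.3],
    [[0,0,0],[-1.1,1.9,1.5],0.3],
    [[0,0,0],[-1.1,1.9,1.5],0.3]
  ]
}}

```text
clock: 6.6
position: [0.4247, -0.0656, -0.0105]
ee_rot: [-0.491, -3.102, 0.0]
force: [0.5, -0.3, 0.6]
width: 0.649
gripper_force: 0.0
```

No contact at reported z = −10.5 mm, so the tips really are higher than reported. Next I'll feel for the bench in 1 mm steps.

Emit:
{"api": "drive_tool", "payload": {
  "commands": [
    [[0,0,0],[0,0,0.2],0.3],
    [[0,0,0],[0,0,0.4],0.3],
    [[0,0,0],[0,0,0.5],0.3],
    [[0,0,0],[0,0,0.5],0.3]
  ]
}}

```text
clock: 6.93
position: [0.425, -0.0655, -0.0152]
ee_rot: [0.491, 3.103, 0.0]
force: [-1.1, 0.3, -0.8]
width: 0.646
gripper_force: 0.0
```

Emit:
{"api": "drive_tool", "payload": {
  "commands": [
    [[0,0,0],[0,0,0],-1],
    [[0,0,0],[0,0,0],-1],
    [[0,0,0],[0,0,0],-1],
    [[0,0,0],[0,0,0],-1],
    [[0,0,0],[0,0,0],-1],
    [[0,0,0],[0,0,0],-1],
    [[0,0,0],[0,0,0],-1],
    [[0,0,0],[0,0,0],-1]
  ],
  "newtons": 12
}}

```text
clock: 7.6
position: [0.425, -0.0656, -0.0151]
ee_rot: [0.491, 3.103, 0.0]
force: [-1.0, 0.5, 2.2]
width: 0.327
gripper_force: 12.0
```

```bash
python3 - <<'E'
from h import *
print(plan(.416,.12,-.015,72),plan(.416,.12,-.015,-2))
E
```

```text
(array([0., 0., 0.]), array([ 6.580e+00,  1.737e+01, -1.000e-02])) (array([0.   , 0.   , 1.292]), array([ 6.580e+00,  1.737e+01, -1.000e-02]))
```

Gripped: width 0.327 = 30 mm, 12 N. Next I'll drag it along the bench to the mouth.

Emit:
{"api": "drive_tool", "payload": {
  "commands": [
    [[0,0,0],[0.4,1,0],-1],
    [[0,0,0],[0.8,2,0],-1],
    [[0,0,0],[1.2,3.2,0],-1],
    [[0,0,0],[1.7,4.5,0],-1],
    [[0,0,0],[2.2,5.8,0],-1],
    [[0,0,0],[2.7,7.1,0],-1],
    [[0,0,0],[3.2,8.4,0],-1],
    [[0,0,0],[3.7,9.7,0],-1],
    [[0,0,0],[4.2,11,0],-1],
    [[0,0,0],[4.7,12.3,0],-1],
    [[0,0,0],[5.2,13.6,0],-1],
    [[0,0,0],[5.7,14.9,0],-1],
    [[0,0,0],[6.1,16,0],-1],
    [[0,0,0],[6.4,16.8,0],-1],
    [[0,0,0],[6.6,17.4,0],-1],
    [[0,0,0],[6.6,17.4,0],-1]
  ]
}}

```text
clock: 8.93
position: [0.416, 0.1217, -0.0151]
ee_rot: [0.488, 3.103, 0.001]
force: [-0.6, 2.1, 1.1]
width: 0.32
gripper_force: 12.0
```

Emit:
{"api": "drive_tool", "payload": {
  "commands": [
    [[0,0,0.09],[0,0,0],-1],
    [[0,0,0.18],[0,0,0],-1],
    [[0,0,0.27],[0,0,0],-1],
    [[0,0,0.36],[0,0,0],-1],
    [[0,0,0.45],[0,0,0],-1],
    [[0,0,0.54],[0,0,0],-1],
    [[0,0,0.63],[0,0,0],-1],
    [[0,0,0.72],[0,0,0],-1],
    [[0,0,0.81],[0,0,0],-1],
    [[0,0,0.9],[0,0,0],-1],
    [[0,0,0.99],[0,0,0],-1],
    [[0,0,1.08],[0,0,0],-1],
    [[0,0,1.17],[0,0,0],-1],
    [[0,0,1.25],[0,0,0],-1],
    [[0,0,1.292],[0,0,0],-1],
    [[0,0,1.292],[0,0,0],-1]
  ]
}}

```text
clock: 10.27
position: [0.4162, 0.1198, -0.0151]
ee_rot: [2.263, 2.179, 0.0]
force: [0.5, -0.2, 3.3]
width: 0.327
gripper_force: 12.0
```

```bash
python3 - <<'E'
from h import *
s=readout.observe();print(s['position'],s['joints'].round(2))
print(plan(.434,.12,-.015,-2))
E
```

```text
[ 0.41621321  0.11983206 -0.01513146] [-0.97  0.61  0.79  2.29 -0.86  0.57  0.45]
(array([ 0.   ,  0.   , -0.003]), array([ 0.08,  1.78, -0.01]))
```

Emit:
{"api": "drive_tool", "payload": {
  "commands": [
    [[0,0,0],[0.4,0.6,0],-1],
    [[0,0,0],[0.5,1.2,0],-1],
    [[0,0,0],[0.5,1.8,0],-1],
    [[0,0,0],[0.5,1.8,0],-1],
    [[0,0,0],[0.5,1.8,0],0],
    [[0,0,0],[0.5,1.8,0],0],
    [[0,0,0],[0.5,1.8,0],0],
    [[0,0,0],[0.5,1.8,0],0],
    [[0,0,0],[0.5,1.8,0],0],
    [[0,0,0],[0.5,1.8,-2],0],
    [[0,0,0],[0.5,1.8,-5],0],
    [[0,0,0],[0.5,1.8,-8],0],
    [[0,0,0],[0.5,1.8,-8],0]
  ]
}}

```text
clock: 11.35
position: [0.4363, 0.1249, 0.0684]
ee_rot: [2.259, 2.181, 0.007]
force: [0.7, 0.2, -1.3]
width: 0.499
gripper_force: 0.0
```

```bash
python3 - <<'E'
from h import *
s=readout.observe();print(s['position'],s['joints'].round(2))
P0=np.array([.4357,.1778]);d=np.array([np.cos(np.radians(88)),np.sin(np.radians(88))])
for l in(-.145,-.05,.065):
    p=P0+l*d;print(l,p,plan(*p,-.016,88),plan(*p,.07,-2))
a=cams.get_image('wrist');t=a.copy()
cv2.imwrite('pics/q1.png',a)
print(px('wrist',[[*(P0-.037*d),0]]))
E
```

```text
[0.4362919  0.12491939 0.06841704] [-1.13  0.5   1.01  2.19 -0.64  0.77  0.27]
-0.145 [0.43063957 0.03288833] (array([ 0.002, -0.005,  1.57 ]), array([-9.24, -0.27,  8.42])) (array([ 0.004, -0.002, -0.001]), array([-9.22, -0.24, -0.18]))
-0.05 [0.43395503 0.12783046] (array([ 0.002, -0.005,  1.57 ]), array([ 0.26, -0.28,  8.44])) (array([ 0.004, -0.002, -0.001]), array([ 0.28, -0.24, -0.16]))
0.065 [0.43796847 0.2427604 ] (array([ 0.002, -0.005,  1.57 ]), array([11.76, -0.29,  8.47])) (array([ 0.004, -0.002, -0.001]), array([11.78, -0.25, -0.13]))
[[321.12562947 185.21179841]]
```

View pics/q1.png

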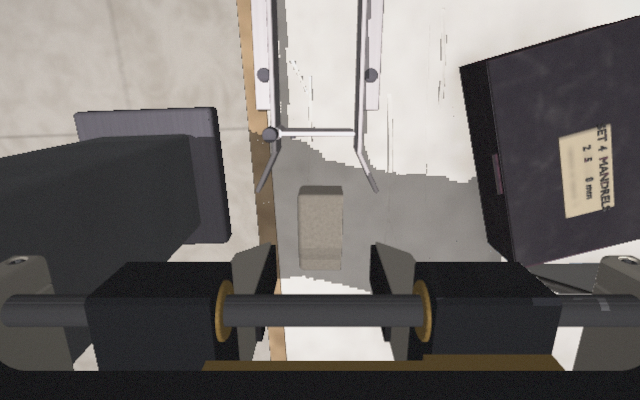

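The bar sits square in front of the mouth: bar centre at col 321, mouth tips at 263 and 375. Next: turn the hand back (clear of the hood), shut the fingers, go behind the bar and lower.

Emit:
{"api": "drive_tool", "payload": {
  "commands": [
    [[0,0,-0.12],[0,0,0],-1],
    [[0,0,-0.24],[0,0,0],-1],
    [[0,0,-0.36],[0,0,0],-1],
    [[0,0,-0.48],[0,0,0],-1],
    [[0,0,-0.6],[0,0,0],-1],
    [[0,0,-0.72],[0,0,0],-1],
    [[0,0,-0.84],[0,0,0],-1],
    [[0,0,-0.96],[0,0,0],-1],
    [[0,0,-1.08],[0,0,0],-1],
    [[0,0,-1.2],[0,0,0],-1],
    [[0,0,-1.32],[0,0,0],-1],
    [[0,0,-1.44],[0,0,0],-1],
    [[0,0,-1.56],[0,0,0],-1],
    [[0,0,-1.57],[0,0,0],-1],
    [[0,0,-1.57],[-3,-0.2,0],-1],
    [[0,0,-1.57],[-6,-0.3,0],-1],
    [[0,0,-1.57],[-8,-0.3,0],-1],
    [[0,0,-1.57],[-8,-0.3,0],-1],
    [[0,0,-1.57],[-8,-0.3,0],-1]
  ]
}}

```text
clock: 12.98
position: [0.4278, 0.044, 0.0645]
ee_rot: [-0.065, -3.14, -0.0]
force: [-0.7, -0.3, -0.1]
width: 0.005
gripper_force: 0.0
```

```bash
python3 - <<'E'
from h import *
s=readout.observe();print(s['position'],s['width'],s['joints'].round(2))
P0=np.array([.4357,.1778]);d=np.array([np.cos(np.radians(88)),np.sin(np.radians(88))])
for l in(-.13,.047):
    p=P0+l*d;print(l,p,plan(*p,-.016,88))
E
```

```text
[0.42783707 0.04404724 0.06451809] 0.004592124051353196 [-0.66  0.35  0.55  2.23 -0.31  0.64  1.64]
-0.13 [0.43116307 0.04787919] (array([ 0.   , -0.001, -0.007]), array([-0.32,  0.4 ,  8.05]))
0.047 [0.43734028 0.22477137] (array([ 0.   , -0.001, -0.007]), array([-0.21, 18.1 ,  8.05]))
```

Emit:
{"api": "drive_tool", "payload": {
  "commands": [
    [[0,0,-0.005],[-0.3,0,4],-1],
    [[0,0,-0.005],[-0.3,0,7],-1],
    [[0,0,-0.005],[-0.3,0,8],-1],
    [[0,0,-0.005],[-0.3,0,8.05],-1],
    [[0,0,-0.005],[-0.3,0.8,8.05],-1],
    [[0,0,-0.005],[-0.3,1.6,8.05],-1],
    [[0,0,-0.005],[-0.3,2.2,8.05],-1],
    [[0,0,-0.005],[-0.3,2.8,8.05],-1],
    [[0,0,-0.005],[-0.3,3.4,8.05],-1],
    [[0,0,-0.005],[-0.3,4,8.05],-1],
    [[0,0,-0.005],[-0.3,4.6,8.05],-1],
    [[0,0,-0.005],[-0.3,5.2,8.05],-1],
    [[0,0,-0.005],[-0.3,5.8,8.05],-1],
    [[0,0,-0.005],[-0.3,6.4,8.05],-1],
    [[0,0,-0.005],[-0.3,7,8.05],-1],
    [[0,0,-0.005],[-0.3,7.6,8.05],-1],
    [[0,0,-0.005],[-0.3,8.2,8.05],-1],
    [[0,0,-0.005],[-0.3,8.8,8.05],-1],
    [[0,0,-0.005],[-0.3,9.4,8.05],-1],
    [[0,0,-0.005],[-0.3,10,8.05],-1]
  ]
}}

```text
clock: 14.65
position: [0.4356, 0.1443, -0.0151]
ee_rot: [0.051, 3.14, -0.001]
force: [-0.0, -5.9, 7.0]
width: 0.004
gripper_force: 4.7
```

```bash
python3 - <<'E'
from h import *
s=readout.observe();print(s['position'])
P0=np.array([.4357,.1778]);d=np.array([np.cos(np.radians(88)),np.sin(np.radians(88))])
l=(s['position'][:2]-P0)@d;print('tcp l',l,'bar centre',l+.049)
for q in(.02,.05):print(plan(*(P0+q*d),-.016,88))
# bar in scene view: mask of warm off-white inside expected hull
im=cams.get_image('scene');hsv=cv2.cvtColor(im,cv2.COLOR_BGR2HSV)
for off in(-.02,-.01,0,.01,.02):
    h=cv2.convexHull(px('scene',model(P0+(l+.049+off)*d,88)).astype(np.float32)).astype(np.int32)
    m=np.zeros(im.shape[:2],np.uint8);cv2.fillPoly(m,[h],1);v=im[m>0];print(off,v.mean(0).round(0),v.std(0).round(0))
E
```

```text
[ 0.43563157  0.14434393 -0.01506099]
tcp l -0.033438074016942106 bar centre 0.015561925983057896
(array([-0.   ,  0.002,  0.002]), array([0.1 , 5.34, 0.09]))
(array([-0.   ,  0.002,  0.002]), array([0.09, 8.34, 0.09]))
-0.02 [115. 124. 131.] [43. 45. 47.]
-0.01 [119. 127. 135.] [41. 43. 45.]
0 [121. 129. 137.] [40. 43. 44.]
0.01 [125. 133. 141.] [40. 43. 44.]
0.02 [131. 138. 145.] [48. 49. 50.]
```

```bash
python3 - <<'E'
from h import *
P0=np.array([.4357,.1778]);d=np.array([np.cos(np.radians(88)),np.sin(np.radians(88))]);n=np.array([-d[1],d[0]])
ls=np.arange(-.05,.15,.005)
for cam in('wrist','scene'):
    im=cams.get_image(cam)
    for off in(0,-.008):
        q=px(cam,[[*(P0+l*d+off*n),.026] for l in ls])
        print(cam,off,[(int(l*1000),tuple(int(v) for v in im[int(b),int(a)])) for l,(a,b) in zip(ls,q) if 0<=a<640 and 0<=b<400])
E
```

```text
wrist 0 [(-50, (25, 21, 24)), (-45, (29, 26, 27)), (-40, (26, 26, 25)), (-35, (23, 19, 21)), (-30, (36, 40, 46)), (-25, (21, 18, 24)), (-20, (32, 28, 28)), (-15, (22, 19, 19)), (-10, (31, 27, 26)), (-5, (30, 28, 25)), (0, (34, 32, 31)), (4, (25, 20, 17)), (9, (27, 28, 27)), (14, (31, 30, 30)), (19, (34, 31, 31)), (24, (121, 132, 141)), (29, (124, 134, 142)), (34, (117, 126, 135)), (39, (162, 169, 175)), (44, (211, 216, 220)), (49, (207, 213, 218)), (54, (208, 214, 219)), (59, (210, 215, 219)), (64, (210, 215, 219)), (69, (214, 219, 223)), (74, (213, 218, 223)), (79, (213, 218, 222)), (84, (216, 219, 224)), (89, (66, 73, 76)), (94, (68, 71, 75)), (99, (68, 70, 74)), (104, (65, 71, 73))]
wrist -0.008 [(-50, (28, 24, 26)), (-45, (33, 32, 30)), (-40, (34, 32, 32)), (-35, (46, 44, 42)), (-30, (40, 48, 52)), (-25, (18, 19, 17)), (-20, (33, 32, 32)), (-15, (31, 29, 28)), (-10, (26, 28, 29)), (-5, (29, 27, 26)), (0, (39, 36, 36)), (4, (39, 35, 36)), (9, (39, 35, 37)), (14, (43, 42, 41)), (19, (42, 41, 37)), (24, (34, 35, 33)), (29, (71, 68, 70)), (34, (74, 69, 70)), (39, (68, 64, 67)), (44, 
[... 1328 characters left out ...]
, (-15, (87, 96, 102)), (-10, (107, 114, 119)), (-5, (83, 89, 95)), (0, (143, 159, 171)), (4, (220, 235, 242)), (9, (225, 238, 245)), (14, (124, 138, 147)), (19, (100, 111, 117)), (24, (119, 133, 142)), (29, (129, 144, 155)), (34, (116, 130, 140)), (39, (118, 132, 141)), (44, (75, 82, 88)), (49, (69, 69, 73)), (54, (69, 70, 74)), (59, (69, 69, 73)), (64, (75, 76, 80)), (69, (89, 90, 95)), (74, (88, 89, 93)), (79, (89, 90, 95)), (84, (88, 90, 94)), (89, (89, 89, 94)), (94, (88, 89, 94)), (99, (88, 89, 94)), (104, (87, 88, 93)), (109, (87, 88, 93)), (114, (86, 87, 92)), (119, (86, 86, 91)), (124, (85, 86, 91)), (129, (85, 86, 91)), (134, (84, 86, 90)), (139, (84, 84, 90)), (144, (88, 88, 93))]
```

Going by the bar's front edge (l ≈ 38–42 mm against 46 expected) and the 7 N upward force, the fingers are pressing on the worn slope. I'll back off, go 3 mm lower, and push again.

Emit:
{"api": "drive_tool", "payload": {
  "commands": [
    [[0,0,0],[0,-0.8,0],-1],
    [[0,0,0],[0,-1.6,0],-1],
    [[0,0,0],[0,-1.6,0.15],-1],
    [[0,0,0],[0,-1.6,0.3],-1],
    [[0,0,0],[0,-1.6,0.3],-1]
  ]
}}

```text
clock: 15.22
position: [0.4341, 0.1286, -0.019]
ee_rot: [-0.049, -3.141, -0.0]
force: [-0.6, 1.1, 0.3]
width: 0.006
gripper_force: 0.0
```

Emit:
{"api": "drive_tool", "payload": {
  "commands": [
    [[0,0,0],[0,0.5,0],-1],
    [[0,0,0],[0,1,0],-1],
    [[0,0,0],[0,1.4,0],-1],
    [[0,0,0],[0,1.8,0],-1],
    [[0,0,0],[0.03,2.2,0],-1],
    [[0,0,0],[0.03,2.6,0],-1],
    [[0,0,0],[0.03,3,0],-1],
    [[0,0,0],[0.03,3,0],-1]
  ]
}}

```text
clock: 15.88
position: [0.435, 0.1599, -0.0187]
ee_rot: [0.047, 3.141, 0.001]
force: [-0.4, 0.1, -0.1]
width: 0.004
gripper_force: 0.1
```

```bash
cat >> h.py <<'E'
P0=np.array([.4357,.1778]);d=np.array([np.cos(np.radians(88)),np.sin(np.radians(88))]);n=np.array([-d[1],d[0]])
def prof():
    s=readout.observe();print(s['position'],s['force'],'tcp l',(s['position'][:2]-P0)@d,'lat',(s['position'][:2]-P0)@n)
    ls=np.arange(-.0,.15,.003)
    for cam,off in(('wrist',0),('scene',0)):
        im=cams.get_image(cam);q=px(cam,[[*(P0+l*d+off*n),.026] for l in ls])
        print(cam,[(int(l*1000),int(im[int(b),int(a),1])) for l,(a,b) in zip(ls,q) if 0<=a<640 and 0<=b<400])
E
python3 -c "
from h import *
prof()
print(plan(*(P0+.05*d),-.019,88))"
```

```text
[ 0.43501579  0.15985285 -0.01868635] [-0.42726097  0.06822145 -0.11454601] tcp l -0.017960099101673847 lat 5.7448025403421835e-05
wrist [(0, 25), (3, 23), (6, 28), (9, 28), (12, 33), (15, 32), (18, 28), (21, 33), (24, 26), (27, 27), (30, 30), (33, 26), (36, 29), (39, 167), (42, 134), (45, 128), (48, 137), (51, 137), (54, 135), (57, 132), (60, 215), (63, 217), (66, 216), (69, 217), (72, 219), (75, 219), (78, 217), (81, 220), (84, 221), (87, 220), (90, 221), (93, 222), (96, 222), (99, 70), (102, 79), (105, 70), (108, 71), (111, 74), (114, 72), (117, 73)]
scene [(0, 93), (3, 92), (6, 94), (9, 117), (12, 131), (15, 184), (18, 212), (21, 229), (24, 234), (27, 240), (30, 231), (33, 178), (36, 160), (39, 109), (42, 110), (45, 123), (48, 133), (51, 133), (54, 132), (57, 130), (60, 123), (63, 86), (66, 83), (69, 85), (72, 106), (75, 117), (78, 102), (81, 116), (84, 191), (87, 193), (90, 230), (93, 230), (96, 232), (99, 220), (102, 232), (105, 207), (108, 223), (111, 235), (114, 234), (117, 235), (120, 235), (123, 216), (126, 233), (129, 235), (132, 225), (135, 235), (138, 208), (141, 225), (144, 235), (147, 231)]
(array([0.   , 0.   , 0.005]), array([-0.04,  6.87,  0.04]))
```

The bar's front is now at 60 mm, as expected, so I'll push on into the pen.

Emit:
{"api": "drive_tool", "payload": {
  "commands": [
    [[0,0,0],[0,0.6,0],-1],
    [[0,0,0],[0,1.2,0],-1],
    [[0,0,0],[0,1.8,0],-1],
    [[0,0,0],[0,2.4,0],-1],
    [[0,0,0],[0,3,0],-1],
    [[0,0,0],[0,3.6,0],-1],
    [[0,0,0],[0,4.2,0],-1],
    [[0,0,0],[0,4.8,0],-1],
    [[0,0,0],[0,5.4,0],-1],
    [[0,0,0],[0,5.9,0],-1],
    [[0,0,0],[0,6.3,0],-1],
    [[0,0,0],[0,6.7,0],-1],
    [[0,0,0],[0,6.7,0],-1],
    [[0,0,0],[0,6.7,0],-1]
  ]
}}

```text
clock: 17.15
position: [0.4371, 0.2261, -0.0187]
ee_rot: [0.048, 3.141, 0.0]
force: [1.4, -0.1, 0.2]
width: 0.004
gripper_force: 0.3
```

```bash
python3 -c "
from h import *
prof()"
```

```text
[ 0.43712311  0.22609691 -0.0186506 ] [ 1.36099769 -0.05482127  0.22805138] tcp l 0.04831715075564661 lat 0.00026329698433063913
wrist [(0, 14), (3, 29), (6, 27), (9, 23), (12, 32), (15, 24), (18, 32), (21, 24), (24, 22), (27, 15), (30, 19), (33, 27), (36, 27), (39, 19), (42, 27), (45, 36), (48, 47), (51, 65), (54, 26), (57, 24), (60, 27), (63, 15), (66, 25), (69, 27), (72, 27), (75, 26), (78, 29), (81, 30), (84, 29), (87, 31), (90, 30), (93, 27), (96, 26), (99, 28), (102, 26), (105, 224), (108, 135), (111, 134), (114, 136), (117, 131), (120, 130), (123, 135), (126, 221), (129, 198), (132, 72), (135, 62), (138, 61), (141, 62), (144, 62), (147, 63)]
scene [(0, 87), (3, 87), (6, 96), (9, 76), (12, 86), (15, 92), (18, 106), (21, 86), (24, 69), (27, 73), (30, 65), (33, 65), (36, 71), (39, 32), (42, 31), (45, 62), (48, 61), (51, 65), (54, 77), (57, 91), (60, 91), (63, 93), (66, 92), (69, 93), (72, 103), (75, 120), (78, 144), (81, 199), (84, 213), (87, 224), (90, 237), (93, 240), (96, 240), (99, 240), (102, 240), (105, 179), (108, 103), (111, 110), (114, 116), (117, 129), (120, 131), (123, 132), (126, 129), (129, 88), (132, 93), (135, 116), (138, 109), (141, 118), (144, 135), (147, 199)]
```

Bar centre ≈ 97 mm, rear ≈ 67 mm, clear of the gate's sweep. Next: back off slightly and lift straight out.

Emit:
{"api": "drive_tool", "payload": {
  "commands": [
    [[0,0,0],[0,-0.3,0],-1],
    [[0,0,0],[0,-0.5,0],-1],
    [[0,0,0],[0,-0.5,-1.5],-1],
    [[0,0,0],[0,-0.5,-3.5],-1],
    [[0,0,0],[0,-0.5,-6.5],-1],
    [[0,0,0],[0,-0.5,-10],-1],
    [[0,0,0],[0,-2.5,-12],-1],
    [[0,0,0],[2,-6,-12],-1],
    [[0,0,0],[4,-9,-12],-1],
    [[0,0,0],[4,-10,-12],-1],
    [[0,0,0],[4,-10,-12],-1],
    [[0,0,0],[4,-10,-12],-1],
    [[0,0,0],[4,-10,-12],-1]
  ]
}}

```text
clock: 18.33
position: [0.3946, 0.1278, 0.1014]
ee_rot: [0.048, 3.141, 0.001]
force: [-0.6, 0.5, -0.9]
width: 0.008
gripper_force: 0.0
```

```bash
python3 - <<'E'
from h import *
s=readout.observe();print(s['clock'],s['position'])
ls=np.arange(-.02,.15,.004)
t0=cv2.imread('pics/top0.png')
im=cams.get_image('top');w=cams.get_image('wrist');sc=cams.get_image('scene');s0=cv2.imread('pics/scene0.png')
cv2.imwrite('/tmp/t.png',im)
for nm,a in(('top',im),('top0',t0),('scene',sc),('scene0',s0)):
  for off in(-.012,0,.012):
    q=px(nm[:-1] if nm[-1]=='0' else nm,[[*(P0+l*d+off*n),.015] for l in ls]);print(nm,off,[(int(l*1000),int(a[int(round(y)),int(round(x)),1])) for l,(x,y) in zip(ls,q)])
E
```

```text
18.3333 [0.39459722 0.12775737 0.1014203 ]
top -0.012 [(-20, 22), (-16, 22), (-12, 37), (-8, 69), (-4, 83), (0, 82), (4, 82), (8, 82), (12, 81), (16, 81), (20, 80), (23, 79), (28, 64), (32, 41), (36, 38), (39, 38), (44, 39), (48, 39), (52, 40), (55, 41), (60, 41), (64, 42), (67, 42), (72, 41), (76, 43), (80, 44), (84, 43), (88, 45), (92, 44), (96, 43), (99, 45), (104, 45), (108, 45), (112, 44), (116, 45), (120, 46), (124, 45), (128, 45), (132, 46), (136, 46), (140, 46), (144, 45), (148, 48)]
top 0 [(-20, 19), (-16, 26), (-12, 57), (-8, 87), (-4, 95), (0, 95), (4, 94), (8, 93), (12, 93), (16, 77), (20, 42), (23, 35), (28, 36), (32, 36), (36, 38), (39, 37), (44, 38), (48, 40), (52, 38), (55, 40), (60, 41), (64, 41), (67, 41), (72, 43), (76, 43), (80, 43), (84, 44), (88, 44), (92, 44), (96, 44), (99, 44), (104, 45), (108, 44), (112, 45), (116, 45), (120, 46), (124, 45), (128, 45), (132, 46), (136, 45), (140, 46), (144, 47), (148, 47)]
top 0.012 [(-20, 21), (-16, 39), (-12, 76), (-8, 100), (-4, 99), (0, 101), (4, 97), (8, 64), (12, 35), (16, 33), (20, 33), (23, 36), (28, 36), (32, 36), (
[... 4042 characters left out ...]
35), (84, 235), (88, 236), (92, 237), (96, 238), (99, 238), (104, 238), (108, 239), (112, 240), (116, 241), (120, 241), (124, 241), (128, 241), (132, 240), (136, 240), (140, 241), (144, 215), (148, 83)]
scene0 0.012 [(-20, 239), (-16, 233), (-12, 109), (-8, 103), (-4, 223), (0, 110), (4, 110), (8, 107), (12, 195), (16, 237), (20, 239), (23, 239), (28, 238), (32, 235), (36, 235), (39, 236), (44, 235), (48, 239), (52, 238), (55, 237), (60, 238), (64, 238), (67, 238), (72, 238), (76, 238), (80, 236), (84, 237), (88, 239), (92, 239), (96, 238), (99, 238), (104, 238), (108, 239), (112, 239), (116, 240), (120, 241), (124, 241), (128, 241), (132, 241), (136, 241), (140, 241), (144, 212), (148, 80)]
```

The scene view shows the gate leaf back at x = 0–8 mm as at the start, the bar's front still at ≈ 124–127 mm, and the hand clear. I'm handing the job in.

```bash
python3 -c "
from cell import job
print(job.sign_off())"
```

```text
the job is handed in; nothing more can be done
None
```

I dragged the short bar along the bench to the mouth in a light grip, then pushed it through the gate; by camera its middle lies about 97 mm beyond the gate and the gate is shut. I never went near the long bar. The job was handed in at about 18 s, and no verdict came back.

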